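# Set out the sample pots and the reagent bottle

## Task

Set out the bench for testing. First stand the tall amber bottle in the white tray at the back; then take the stack of sample pots apart from the top down and set each pot flat inside the rim of the holder of its own lid's colour: red, then yellow, then blue. Set everything down rather than dropping it, keep it all upright, and do not shift the steel beaker or the mortar.

Things in the scene. Friction and masses are not known exactly. Their poses are not given: they have to be found in the camera images.
- bottle: Tall amber glass bottle with paper label: straight round body 60 mm in diameter up to 112 mm high, then a sloping shoulder, then a black cap 32 mm in diameter from 123 to 145 mm. Stands upright on the bench by itself. Origin at the centre of its underside, z up. Loose, 250 to 490 g.
- pot_red: Closed sample pot, a plain upright cylinder 40 mm in diameter and 40 mm high, white body with a flat red lid (top 17 mm). Top of the stack at the start, standing on the yellow-lidded pot. Origin at the centre of its underside, z up. Loose, 35 to 70 g.
- pot_yellow: Closed sample pot, a plain upright cylinder 54 mm in diameter and 42 mm high, white body with a flat yellow lid (top 17 mm). Middle of the stack at the start, between the blue-lidded pot and the red-lidded pot. Origin at the centre of its underside, z up. Loose, 70 to 140 g.
- pot_blue: Closed sample pot, a plain upright cylinder 68 mm in diameter and 45 mm high, white body with a flat blue lid (top 17 mm). Bottom of the stack at the start, standing on the bench; the stack of three is 127 mm high. Origin at the centre of its underside, z up. Loose, 110 to 225 g.
- tray_white: Round white spill tray with a black floor, fixed to the bench at the back (farther from the robot than the three coloured holders): flat floor 3 mm thick inside a low rim, inner diameter 84 mm, outer 92 mm, rim top 9 mm above the bench. Takes the bottle. Origin at the centre of its underside, on the bench; z up.
- holder_red: Round red plastic holder fixed to the bench: a flat floor 3 mm thick inside a low rim, inner diameter 60 mm, outer 68 mm, rim top 9 mm above the bench. Takes the pot with the red lid. Origin at the centre of its underside, on the bench; z up.
- holder_yellow: Round yellow plastic holder fixed to the bench: a flat floor 3 mm thick inside a low rim, inner diameter 74 mm, outer 82 mm, rim top 9 mm above the bench. Takes the pot with the yellow lid. Origin at the centre of its underside, on the bench; z up.
- holder_blue: Round blue plastic holder fixed to the bench: a flat floor 3 mm thick inside a low rim, inner diameter 88 mm, outer 96 mm, rim top 9 mm above the bench. Takes the pot with the blue lid. Origin at the centre of its underside, on the bench; z up.
- beaker: Bystander: small open steel beaker, 60 mm across the rim, 70 mm high, standing loose on the bench. Not to be shifted. Origin at the centre of its underside.
- mortar: Bystander: white ceramic mortar, 96 mm across the rim, 50 mm high, with a pestle sticking out of it up to about 75 mm high and about 60 mm from its axis. Loose on the bench. Not to be shifted. Origin at the centre of its underside.
There are look-alikes about, which are no part of the job. Leave any turquoise look-alike of the pot_yellow alone.

How it is judged:
On the way, in this order (a step that is already met when the one before it is completed fails the run):
1. the bottle stands in the white tray, let go (horizontal distance between bottle and tray_white below 0.015 m and z of bottle in the frame of tray_white between 0 and 0.006 m and angle between bottle's own z axis and vertical below 0.06 rad and contact force between bottle and the fingers below 0.05 N and linear speed of bottle below 0.03 m/s), for 0.2 s.
2. the red-lidded pot stands in the red holder, let go (horizontal distance between pot_red and holder_red below 0.012 m and z of pot_red in the frame of holder_red between 0 and 0.006 m and angle between pot_red's own z axis and vertical below 0.06 rad and contact force between pot_red and the fingers below 0.05 N and linear speed of pot_red below 0.03 m/s), for 0.2 s.
3. the yellow-lidded pot stands in the yellow holder, let go (horizontal distance between pot_yellow and holder_yellow below 0.012 m and z of pot_yellow in the frame of holder_yellow between 0 and 0.006 m and angle between pot_yellow's own z axis and vertical below 0.06 rad and contact force between pot_yellow and the fingers below 0.05 N and linear speed of pot_yellow below 0.03 m/s), for 0.2 s.
4. the blue-lidded pot stands in the blue holder, let go (horizontal distance between pot_blue and holder_blue below 0.012 m and z of pot_blue in the frame of holder_blue between 0 and 0.006 m and angle between pot_blue's own z axis and vertical below 0.06 rad and contact force between pot_blue and the fingers below 0.05 N and linear speed of pot_blue below 0.03 m/s), for 0.2 s.
At the end, for the whole second after the job is handed in: Bottle in the white tray (within 15 mm of its centre) and each pot in the holder of its lid's colour (within 12 mm of its centre, that is, inside the rim), all flat on the floors (underside less than 6 mm above the holder's underside), upright within 0.06 rad, released and at rest (all of step 1 and all of step 2 and all of step 3 and all of step 4); the robot touches nothing.
It fails at once if the beaker or the mortar is shifted (more than 20 mm) or tipped (distance of any of beaker, mortar from where it was at the start of the episode above 0.02 m or angle between any of beaker, mortar's own z axis and vertical above 0.35 rad).
It fails at once if the bottle or a pot is tipped over (more than 0.6 rad) (angle between any of bottle, pot_red, pot_yellow, pot_blue's own z axis and vertical above 0.6 rad).
It fails at once if the bottle or a pot is dropped (falls free of the fingers at more than 0.6 m/s, about 20 mm of fall) ((contact force between bottle and the fingers below 0.01 N and linear speed of bottle above 0.6 m/s) or (contact force between pot_red and the fingers below 0.01 N and linear speed of pot_red above 0.6 m/s) or (contact force between pot_yellow and the fingers below 0.01 N and linear speed of pot_yellow above 0.6 m/s) or (contact force between pot_blue and the fingers below 0.01 N and linear speed of pot_blue above 0.6 m/s)).
It also fails if it takes over 128 s, if anything falls off the work surface, if the arm or the gripper's body presses on something with over 40 N, if the wrist force passes 120 N, or if a joint passes its speed limit or range.

## Robot

A 6-joint arm with a two-finger parallel gripper is mounted at the origin on the work surface. World frame = base frame: x ahead of the robot, y to its left, z up, the work surface at z = 0. Lengths are in m, angles in rad, forces in N, time in s.
With the tool pointing down it reaches from about 0.325 to 0.85 m from the base axis. Payload 4.4 kg.
Tool frame: the origin (TCP) lies midway between the tips of the shut fingers; the grasp point (between the pads) lies 19 mm behind it (r.grip_point_offset is the distance from the TCP to the grasp point, in m); z points along the fingers, y is the line along which they close (so a half turn about z gives the same grasp; the last joint's range is limited). The gripper opens to 94 mm and grips with 3 to 60 N. Pads are 16 mm wide; open, the fingers measure 119 mm over their backs; the gripper's body (75 mm by 177 mm) begins 78 mm behind the grasp point.
Start: joints at [1.028, 0.207, 1.542, -0, 1.393, -0.15], TCP at [0.22, 0.531, 0.205] pointing down, gripper open.
Joint ranges: [-2.73, 2.73], [-0.86, 2.22], [0.23, 2.46], [-1.11, 4.25], [0.08, 2.63], [-2.82, 2.82]. Speed limits (rad/s): [2.79, 2.79, 3.14, 3.14, 3.14, 3.14].

## Interface

Orientations are given as a unit quaternion [w, x, y, z].
In Python, from bench import r, eyes, workorder gives the robot as it stands. The module is installed in compiled form; this text tells all that it offers.
- The arm moves only by the tool arm_command, never from a script. Its argument "motion" is text: rows parted by semicolons, each of 7 numbers parted by spaces: the shift along the tool's x, y, z each as a share of 0.2 m, from -1 to 1, then the turn, a rotation vector about the tool's x, y, z each as a share of 90 degrees, from -1 to 1, then the closure, from 0 (fully open) to 1 (shut). In form: tx ty tz rx ry rz grip; .... A call has 1 to 10 rows; each row is the pose to reach, as a shift and turn from the pose commanded when the call began, along the tool's axes at that moment; what a row does not reach only later rows make up. A row lasts 1/8 s, in which the tool goes at most 62.5 mm and 10.7 degrees, less where a joint would pass 70% of its speed; a pose out of reach is approached as far as the arm can. A call with a number of a shift or a turn outside -1 to 1 is refused whole. A call with a gripper value outside its range is refused whole. The fingers move at their own pace and stop on an object; "grip_force" is the grip in N (left out, the last holds). Time passes only in rows, so rows that repeat a pose let the fingers close. It gives the time, the measured TCP pose, the force, the opening and the grip force at its end, in the units of the state.
- r.sense(): the state, without advancing time (a new reading comes with each control period).
- eyes.camera(name): name is "scene" or "top" or "wrist"; returns the picture (420x560x3 uint8, red, green, blue); there is no depth.
- eyes.camera_info(name): a dict with "K" (3x3 intrinsics, pixels), "rvec" (rotation vector, rad) and "tvec" (3), from world to camera coordinates, as OpenCV has them. Camera axes: x right, y down, z forward; pixel columns grow to the right and rows downward; lengths in m; the calibration is good to about 2 mm. A picture is of the moment at which its call begins: read the wrist's pose just before it. camera_info takes no time and is no camera call; for the wrist camera it gives the pose at the moment of the call.
- workorder.job_done(): hands the job in; it is judged then, once.
The state is a dict: "time_s": time; "joints": joint angles; "joint_vel": joint speeds; "tau": joint torques, N m; "position": TCP position; "tool_rot": TCP orientation; "ft_force": force on the tool from outside, world axes, zero at the start; "moment": the same for the moment, N m; "opening": finger opening in m; "grip_force": force on a finger pad.
Only numpy, scipy, OpenCV 4.12 (cv2) and the standard library are available. Lean on these libraries where they do the work, as an engineer would, in place of code of your own. Each camera call takes 0.05 s, during which the arm holds its last target. There are 200 camera calls.

## Working session

There is one attempt and no reset: what is moved stays moved. The work goes in short steps, Python scripts to look and compute and a tool call to move; the robot and the scene stay as the last step left them, time stands still between calls to the robot, and variables do not carry over. Pictures are saved under pics/ and viewed, at most 14 in all, crops included, and the job is handed in when it is done.

Besides the shell and the picture viewer there is one more tool, called after "Call:" as name(argument=value, ...), one argument or row to a line, values as JSON. arm_command: Moves the arm, as the interface text tells. Shift numbers are shares of 0.2 m and turn numbers shares of 90 degrees, none past 1 either way. Its arguments: {"type":"object","properties":{"motion":{"type":"string"},"grip_force":{"type":"number"}},"required":["motion"]}

```bash
mkdir -p pics; ls; python3 - <<'E'
from bench import r, eyes
import cv2
for n in("scene","top"):
    im=eyes.camera(n); cv2.imwrite(f"pics/{n}0.png",im[:,:,::-1]); i=eyes.camera_info(n); print(n,i)
s=r.sense(); print(s["time_s"],s["position"],s["tool_rot"],s["opening"])
E
```

```text
pics
scene {'K': array([[450.30483944,   0.        , 280.49147304],
       [  0.        , 450.30483944, 201.46902901],
       [  0.        ,   0.        ,   1.        ]]), 'rvec': array([ 1.44549932,  1.96161928, -0.95037374]), 'tvec': array([ 0.0969724 , -0.29071338,  1.51010945])}
top {'K': array([[454.69706366,   0.        , 271.94569404],
       [  0.        , 454.69706366, 210.37224162],
       [  0.        ,   0.        ,   1.        ]]), 'rvec': array([ 2.06807436, -2.16113694,  0.21368494]), 'tvec': array([0.0806751 , 0.5825636 , 1.26964666])}
0.1 [0.21973478 0.53057971 0.20441138] [-3.41944242e-04  1.95148592e-01  9.80773157e-01 -9.62016195e-04] 0.09364403008145437
```

View pics/scene0.png

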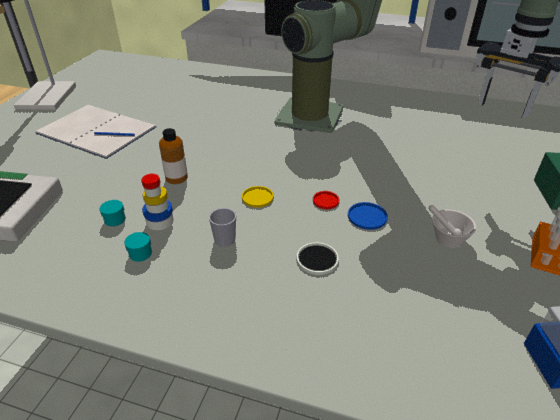

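View pics/top0.png

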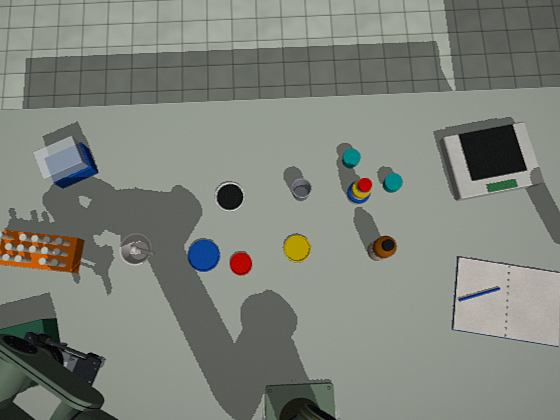

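The top view, at (col,row), shows:
- **To move:** bottle (382,247); stack with red lid (365,185), then yellow and blue (358,193).
- **Destinations:** white tray (230,196); holders red (241,263), yellow (297,248), blue (204,255).
- **Bystanders:** beaker (300,188), mortar (136,250).

Things that could be mistaken for a target:
- **Bottle:** no other.
- **Pots:** turquoise decoys at (351,157) and (393,182), against the red/yellow/blue stack.
- **Lids:** the flat red, yellow and blue holders share the lid colours but lie on the bench.

I'll choose the stack by its coloured lids.

```bash
cat > h.py <<'E'
import cv2, numpy as np
from scipy.optimize import minimize
from scipy.spatial.transform import Rotation as R
from bench import r, eyes
S=6
def circ(x,y,z,rad,n=48):
    a=np.linspace(0,2*np.pi,n,endpoint=False)
    return np.c_[x+rad*np.cos(a),y+rad*np.sin(a),np.full(n,z)]
def proj(P,i): return cv2.projectPoints(np.asarray(P,float),i["rvec"],i["tvec"],i["K"],None)[0][:,0]
def fit(views,cyls,x0,free=3):
    """views: (mask, occluder, info, roi x0 y0 x1 y1); cyls: (radius, zlow, zhigh) relative to x,y,z."""
    pre=[]
    for m,o,i,(a,b,c,d) in views:
        up=lambda q:cv2.resize(q[b:d,a:c].astype(np.float32),None,fx=S,fy=S)>.5
        pre.append((up(m),up(o),i,a,b))
    def cost(p):
        x,y=p[:2]*.01; z=p[2]*.01 if free==3 else x0[2]; t=0
        for m,o,i,a,b in pre:
            im=np.zeros(m.shape,np.uint8)
            for ra,l,h in cyls:
                q=proj(np.r_[circ(x,y,z+l,ra),circ(x,y,z+h,ra)],i)
                q=((q-[a,b]+.5)*S-.5)
                cv2.fillConvexPoly(im,cv2.convexHull(np.round(q*16).astype(np.int32)),1,shift=4)
            g=(im>0)&~o
            t+=1-(g&m).sum()/max(1,(g|m).sum())
        return t/len(pre)
    p0=np.array(x0[:free])*100
    sim=np.vstack([p0]+[p0+np.eye(free)[k] for k in range(free)])
    s=minimize(cost,p0,method="Nelder-Mead",options=dict(initial_simplex=sim,xatol=.005,fatol=1e-5))
    s=minimize(cost,s.x,method="Nelder-Mead",options=dict(initial_simplex=np.vstack([s.x]+[s.x+.3*np.eye(free)[k] for k in range(free)])))
    return s.x/100,s.fun
def ray_xy(uv,i,z):
    Rm=cv2.Rodrigues(i["rvec"])[0]; d=Rm.T@np.linalg.inv(i["K"])@[*uv,1]; c=-Rm.T@i["tvec"]
    return (c+d*(z-c[2])/d[2])
def go(x,y,z,yaw=None):
    """prints shares for TCP target; yaw = world angle of the tool y axis (deg), tool down."""
    s=r.sense(); q=s["tool_rot"]; T=R.from_quat([*q[1:],q[0]])
    print("pos",s["position"].round(4),"yaw",np.degrees(np.arctan2(*T.as_matrix()[1::-1,1])).round(2),"shift",(T.inv().apply(np.array([x,y,z])-s["position"])/.2).round(3),"t",round(s["time_s"],2),"open",round(s["opening"],4))
    if yaw is not None:
        a=np.radians(yaw); Y=np.array([np.cos(a),np.sin(a),0]); Z=np.array([0,0,-1.]); X=np.cross(Y,Z)
        print("turn",((T.inv()*R.from_matrix(np.c_[X,Y,Z])).as_rotvec()/(np.pi/2)).round(3))
E
cat > d.py <<'E'
from h import *
I={n:eyes.camera_info(n) for n in("scene","top")}
hsv={n:cv2.cvtColor(cv2.imread(f"pics/{n}0.png"),cv2.COLOR_BGR2HSV) for n in I}
def mask(n,c):
    h,s,v=cv2.split(hsv[n]); k=(s>130)&(v>60)
    return k&{"red":(h<4)|(h>174),"yellow":(h>20)&(h<33),"blue":(h>105)&(h<118),"amber":(h>5)&(h<19)}[c]
Z=lambda n:np.zeros(hsv[n].shape[:2],bool)
def run(name,c,rs,rt,cyls,x0,occ=()):
    v=[]
    for n,roi in(("scene",rs),("top",rt)):
        m=Z(n); a,b,cc,d=roi; m[b:d,a:cc]=mask(n,c)[b:d,a:cc]
        o=Z(n)
        for k in occ:o|=mask(n,k)
        v.append((m,o,I[n],roi))
    print(name,[int(q[0].sum()) for q in v],*fit(v,cyls,x0))
g=lambda u,v,z:ray_xy((u,v),I["top"],z)
run("hred","red",(305,185,350,215),(222,245,260,280),[(.034,0,.009)],g(241,263,0))
run("hyel","yellow",(235,180,280,215),(276,228,320,268),[(.041,0,.009)],g(297,248,0))
run("hblu","blue",(340,195,395,235),(182,233,226,277),[(.048,0,.009)],g(204,255,0))
run("pred","red",(135,168,170,195),(345,170,380,200),[(.020,.023,.040)],g(365,185,.127)-[0,0,.04])
run("pyel","yellow",(135,180,180,210),(340,170,380,208),[(.027,.025,.042)],g(363,187,.087)-[0,0,.042],("red",))
run("pblu","blue",(135,192,180,230),(340,170,380,210),[(.034,.028,.045)],g(359,191,.045)-[0,0,.045],("red","yellow"))
# tray: white ring + black floor -> black disc (inner dia 84, floor z=3, partly hidden by rim): use both
for n,roi in(("scene",(290,235,345,280)),("top",(210,175,250,215))):
    a,b,c,d=roi; gr=hsv[n][b:d,a:c,2]; w=(gr>200).astype(np.uint8); cnt=max(cv2.findContours(w,cv2.RETR_EXTERNAL,cv2.CHAIN_APPROX_NONE)[0],key=cv2.contourArea)
    e=cv2.fitEllipse(cnt); print("tray",n,e,g(e[0][0]+a,e[0][1]+b,.009) if n=="top" else ray_xy((e[0][0]+a,e[0][1]+b),I[n],.009))
crop=cv2.imread("pics/scene0.png")[110:270,90:250]; crop2=cv2.imread("pics/top0.png")[140:270,330:420]
cv2.imwrite("pics/crop1.png",np.hstack([cv2.resize(crop,(480,480)),cv2.resize(crop2,(320,480))]))
E
python3 d.py
```

```text
hred [388, 400] [ 0.43918861  0.1546713  -0.00210663] 0.07639261604595787
hyel [550, 583] [ 0.47812509 -0.0150032  -0.00129938] 0.05327724531386835
hblu [853, 798] [ 0.46926882  0.26492794 -0.00182524] 0.05353890414348739
pred [232, 156] [ 0.63620514 -0.20946871  0.08569275] 0.14365336684922425
pyel [236, 125] [ 0.63521866 -0.20684666  0.04531182] 0.33624390703574997
pblu [263, 108] [ 0.63712522 -0.20810037  0.00106348] 0.4630991623827049
tray scene ((-126.7274169921875, 27.500701904296875), (84.63490295410156, 348.12451171875), 88.2840576171875) [ 0.76420461 -0.12692385  0.009     ]
tray top ((16.507753372192383, 35.00032424926758), (0.0004059830098412931, 0.9409972429275513), 0.0) [0.60308612 0.19256519 0.009     ]
```

View pics/crop1.png

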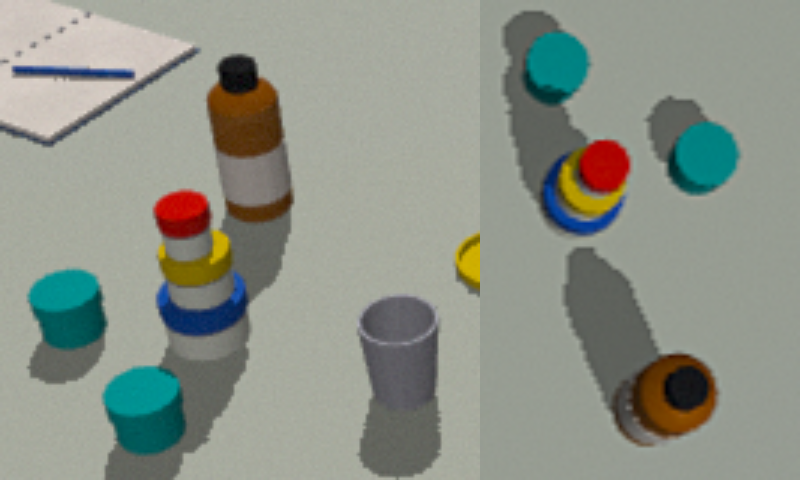

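The crop confirms the stack: red on yellow on blue, coaxial. The turquoise pots stand apart from it, and the bottle has a black cap. Next I'll fit the tray and the bottle, and locate the decoys and bystanders for clearance.

```bash
cat > d2.py <<'E'
from h import *
I={n:eyes.camera_info(n) for n in("scene","top")}
bgr={n:cv2.imread(f"pics/{n}0.png") for n in I}
hsv={n:cv2.cvtColor(bgr[n],cv2.COLOR_BGR2HSV) for n in I}
def dark(n): return hsv[n][:,:,2]<60
def teal(n): h,s,v=cv2.split(hsv[n]); return (h>80)&(h<98)&(s>120)
def amber(n): h,s,v=cv2.split(hsv[n]); return (h>3)&(h<22)&(s>130)&(v>40)|dark(n)
def run(name,f,rs,rt,cyls,uv,z,dz=0):
    v=[]
    for n,roi in(("scene",rs),("top",rt)):
        m=np.zeros(hsv[n].shape[:2],bool); a,b,c,d=roi; m[b:d,a:c]=f(n)[b:d,a:c]; v.append((m,m&False,I[n],roi))
    print(name,[int(q[0].sum()) for q in v],*fit(v,cyls,ray_xy(uv,I["top"],z)-[0,0,dz]))
run("tray",dark,(290,235,345,280),(210,175,250,215),[(.042,.006,.006)],(230,196),0)
run("cap",dark,(158,125,182,148),(374,235,400,258),[(.016,.123,.145)],(386,245),.145,.145)
run("tealA",teal,(95,190,130,232),(380,168,408,198),[(.027,0,.042)],(393,182),.04,.04)
run("tealB",teal,(120,228,158,266),(338,143,366,172),[(.027,0,.042)],(351,157),.04,.04)
print("beaker",ray_xy((301,188),I["top"],.05),"mortar",ray_xy((136,250),I["top"],.04),"cap side/base check", ray_xy((376,253),I["top"],.0))
E
python3 d2.py; python3 -c "
from h import *
go(.5,0,.2,90)"
```

```text
tray [701, 510] [ 0.6461958   0.18154113 -0.00589092] 0.1410953227325163
cap [137, 141] [ 0.46186806 -0.25451582 -0.00268882] 0.21516712328191695
tealA [517, 286] [ 0.66316527 -0.31475877 -0.00168009] 0.1449868887855842
tealB [628, 268] [ 0.74669497 -0.19442708 -0.00134839] 0.146922724866618
beaker [ 0.65137111 -0.03427852  0.05      ] mortar [0.48920629 0.45626155 0.04      ] cap side/base check [ 0.45361942 -0.25087799  0.        ]
pos [0.2197 0.5306 0.2044] yaw 67.49 shift [-2.31  -1.914  0.025] t 0.1 open 0.0936
turn [-0.001 -0.    -0.25 ]
```

Call:
arm_command(
  motion="-1 -0.9 0 0 0 -0.25 0; -1 -0.9 0 0 0 -0.25 0; -1 -0.9 0 0 0 -0.25 0; -1 -0.9 0 0 0 -0.25 0; -1 -0.9 0 0 0 -0.25 0; -1 -0.9 0 0 0 -0.25 0",
)

```text
time_s: 0.85
position: [0.3364, 0.2869, 0.2052]
tool_rot: [-0.0, 0.002, 1.0, -0.0]
ft_force: [0.0, 0.6, 0.8]
opening: 0.094
grip_force: 0.0
```

```bash
python3 -c "
from h import *
go(.462,-.2545,.205,90)"
```

```text
pos [0.3364 0.2869 0.2052] yaw 89.78 shift [-6.390e-01 -2.705e+00  1.000e-03] t 0.85 open 0.094
turn [-0.    -0.    -0.002]
```

Call:
arm_command(
  motion="-0.3 -1 -0.2 0 0 0 0; -0.3 -1 -0.2 0 0 0 0; -0.3 -1 -0.2 0 0 0 0; -0.3 -1 -0.2 0 0 0 0; -0.3 -1 -0.2 0 0 0 0",
)

```text
time_s: 1.48
position: [0.3965, 0.0882, 0.2457]
tool_rot: [0.0, 0.001, 1.0, 0.0]
ft_force: [0.5, -0.4, 0.6]
opening: 0.094
grip_force: 0.0
```

Call:
arm_command(
  motion="-0.2 -1 -0.2 0 0 0 0; -0.2 -1 -0.2 0 0 0 0; -0.2 -1 -0.2 0 0 0 0; -0.2 -1 -0.2 0 0 0 0; -0.2 -1 -0.2 0 0 0 0",
)

```text
time_s: 2.1
position: [0.4362, -0.1107, 0.2849]
tool_rot: [-0.0, 0.0, 1.0, 0.001]
ft_force: [0.3, 0.4, -1.3]
opening: 0.0939
grip_force: 0.0
```

```bash
python3 -c "
from h import *
i=eyes.camera_info('wrist'); im=eyes.camera('wrist'); cv2.imwrite('pics/w1.png',im[:,:,::-1]); np.savez('w1.npz',**i)
print(-cv2.Rodrigues(i['rvec'])[0].T@i['tvec'], cv2.Rodrigues(i['rvec'])[0].round(2),i['K'])
print(proj([[.462,-.2545,.145],[.462,-.2545,.112],[.636,-.208,.127],[.4781,-.015,.009]],i))
go(.462,-.2545,.205,90)"
```

```text
[ 0.37039959 -0.10972302  0.46492251] [[ 0.    1.    0.  ]
 [ 0.97 -0.    0.23]
 [ 0.23  0.   -0.97]] [[326.69226104   0.         279.60181029]
 [  0.         326.69226104 208.41014262]
 [  0.           0.           1.        ]]
[[136.60237495 224.82403095]
 [149.15763706 216.64974388]
 [196.71253335 361.14411742]
 [345.03381428 209.21637928]]
pos [ 0.4358 -0.1098  0.2847] yaw 90.06 shift [-0.131 -0.724  0.397] t 2.15 open 0.0943
turn [ 0.001 -0.001  0.001]
```

View pics/w1.png

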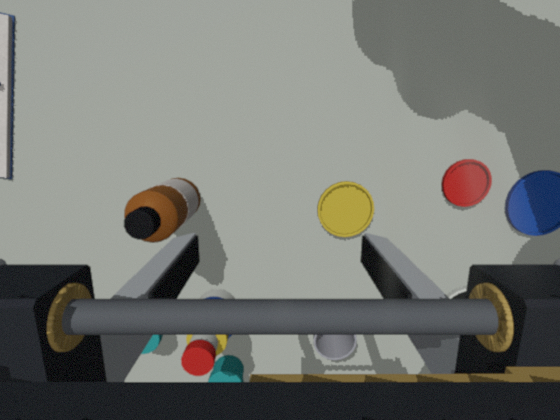

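The wrist view shows the cap top near (142,220), about 5 px from the prediction, and the yellow holder at (346,210), as predicted. I'll refine the bottle fit with all three views.

```bash
cat > d3.py <<'E'
from h import *
I={n:eyes.camera_info(n) for n in("scene","top")}; I["wrist"]=dict(np.load("w1.npz"))
F={"scene":"scene0","top":"top0","wrist":"w1"}
H={n:cv2.cvtColor(cv2.imread(f"pics/{F[n]}.png"),cv2.COLOR_BGR2HSV) for n in I}
def dark(n): return (H[n][:,:,2]<60)&~((H[n][:,:,1]>170)&(H[n][:,:,2]>35))
def run(name,f,rois,cyls,x0,free=3):
    v=[]
    for n,(a,b,c,d) in rois.items():
        m=np.zeros(H[n].shape[:2],bool); m[b:d,a:c]=f(n)[b:d,a:c]; 
        k,l,st,_=cv2.connectedComponentsWithStats(m.astype(np.uint8)); m=l==1+np.argmax(st[1:,4])
        v.append((m,m&False,I[n],(a-5,b-5,c+5,d+5)))
    print(name,[int(q[0].sum()) for q in v],[tuple(np.round([q[0].nonzero()[1].mean(),q[0].nonzero()[0].mean()],1)) for q in v],*fit(v,cyls,x0,free))
cr={"scene":(158,125,182,148),"top":(374,235,400,258),"wrist":(115,195,170,245)}
cap=[(.016,.123,.145)]; x0=[.458,-.252,0]
run("cap3",dark,cr,cap,x0)
for n in cr: run("cap fixed z "+n,dark,{n:cr[n]},cap,x0,2)
ami=lambda n:((H[n][:,:,0]>3)&(H[n][:,:,0]<22)&(H[n][:,:,1]>130)&(H[n][:,:,2]>40))|dark(n)
body=[(.016,.123,.145),(.03,.07,.112)]
run("tray",lambda n:H[n][:,:,2]<60,{"scene":(290,235,345,280),"top":(210,175,250,215)},[(.042,.005,.005)],[.646,.181,0],2)
for n,roi in(("scene",(290,235,345,280)),("top",(210,175,250,215))): run("tray "+n,lambda n:H[n][:,:,2]<60,{n:roi},[(.042,.005,.005)],[.646,.181,0],2)
E
python3 d3.py; python3 -c "
from h import *
go(.461,-.2545,.205,90)"
```

```text
cap3 [134, 112, 868] [(np.float64(168.9), np.float64(134.5)), (np.float64(387.6), np.float64(244.7)), (np.float64(142.0), np.float64(222.3))] [ 0.46251014 -0.25419533 -0.0027746 ] 0.18002449020741784
cap fixed z scene [134] [(np.float64(168.9), np.float64(134.5))] [ 0.46097567 -0.25543239] 0.19709370302321694
cap fixed z top [112] [(np.float64(387.6), np.float64(244.7))] [ 0.46218381 -0.25337183] 0.19394304051343758
cap fixed z wrist [868] [(np.float64(142.0), np.float64(222.3))] [ 0.46198126 -0.25188501] 0.1574461198176571
tray [701, 510] [(np.float64(317.1), np.float64(257.5)), (np.float64(229.5), np.float64(196.5))] [0.64448458 0.18194974] 0.14383034840036407
tray scene [701] [(np.float64(317.1), np.float64(257.5))] [0.64295829 0.18082817] 0.16345420163885482
tray top [510] [(np.float64(229.5), np.float64(196.5))] [0.64653732 0.18240574] 0.11936645068394525
pos [ 0.4358 -0.1098  0.2847] yaw 90.06 shift [-0.126 -0.724  0.397] t 2.15 open 0.0943
turn [ 0.001 -0.001  0.001]
```

Call:
arm_command(
  motion="-0.13 -0.715 0.3 0 0 0 0; -0.13 -0.715 0.3 0 0 0 0; -0.13 -0.715 0.3 0 0 0 0; -0.13 -0.715 0.3 0 0 0 0; -0.13 -0.715 0.6 0 0 0 0; -0.13 -0.715 0.6 0 0 0 0; -0.13 -0.715 0.6 0 0 0 0",
)

```text
time_s: 3.02
position: [0.4629, -0.2535, 0.1672]
tool_rot: [0.001, -0.001, 1.0, -0.0]
ft_force: [-0.1, -0.2, 0.0]
opening: 0.0942
grip_force: 0.0
```

```bash
python3 -c "
from h import *
go(.462,-.253,.06,90)"
```

```text
pos [ 0.4629 -0.2535  0.1672] yaw 90.12 shift [0.005 0.003 0.536] t 3.02 open 0.0942
turn [-0.     0.001  0.001]
```

Call:
arm_command(
  motion="0 0 0.2 0 0 0 0; 0 0 0.4 0 0 0 0; 0 0 0.53 0 0 0 0; 0 0 0.53 0 0 0 0; 0 0 0.53 0 0 0 0.3; 0 0 0.53 0 0 0 1; 0 0 0.53 0 0 0 1; 0 0 0.53 0 0 0 1; 0 0 0.53 0 0 0 1; 0 0 0.53 0 0 0 1",
  grip_force=25,
)

```text
time_s: 4.28
position: [0.4623, -0.2546, 0.0602]
tool_rot: [0.0, 0.0, 1.0, -0.0]
ft_force: [-1.4, 1.8, 5.3]
opening: 0.0596
grip_force: 25.0
```

Call:
arm_command(
  motion="0 0 -0.1 0 0 0 1; 0 0 -0.25 0 0 0 1; 0 0 -0.4 0 0 0 1; 0 0 -0.5 0 0 0 1; 0 0.15 -0.5 0 0 0 1; -0.05 0.35 -0.5 0 0 0 1; -0.1 0.55 -0.5 0 0 0 1; -0.2 0.75 -0.5 0 0 0 1; -0.3 0.9 -0.5 0 0 0 1; -0.3 1 -0.5 0 0 0 1",
)

```text
time_s: 5.52
position: [0.5215, -0.0531, 0.1579]
tool_rot: [-0.001, -0.001, 1.0, 0.0]
ft_force: [-0.6, -0.0, -4.4]
opening: 0.0593
grip_force: 25.0
```

Call:
arm_command(
  motion="-0.05 0.15 0 0 0 0 1; -0.1 0.35 0 0 0 0 1; -0.2 0.55 0 0 0 0 1; -0.3 0.75 0 0 0 0 1; -0.4 0.9 0 0 0 0 1; -0.5 1 0 0 0 0 1; -0.5 1 0 0 0 0 1",
)

```text
time_s: 6.4
position: [0.6215, 0.1461, 0.1578]
tool_rot: [-0.001, -0.001, 1.0, -0.0]
ft_force: [0.1, -0.3, -3.5]
opening: 0.0598
grip_force: 25.0
```

```bash
python3 -c "
from h import *
go(.645,.182,.064,90); print(r.sense()['ft_force'])"
```

```text
pos [0.6215 0.1461 0.1578] yaw 90.08 shift [-0.119  0.18   0.469] t 6.4 open 0.0598
turn [-0.    -0.002  0.001]
[ 0.05626064 -0.31326251 -3.52918811]
```

Call:
arm_command(
  motion="-0.06 0.09 0.05 0 0 0 1; -0.12 0.18 0.1 0 0 0 1; -0.12 0.18 0.2 0 0 0 1; -0.12 0.18 0.3 0 0 0 1; -0.12 0.18 0.38 0 0 0 1; -0.12 0.18 0.38 0 0 0 1; -0.12 0.18 0.38 0 0 0 1",
)

```text
time_s: 7.28
position: [0.6464, 0.1811, 0.0839]
tool_rot: [0.0, 0.0, 1.0, 0.0]
ft_force: [-0.2, 0.3, -4.4]
opening: 0.0594
grip_force: 25.0
```

```bash
python3 -c "
from h import *
go(.645,.182,.063,90); a=eyes.camera('scene')[130:290,240:400]; b=eyes.camera('top')[110:230,170:290]
cv2.imwrite('pics/b1.png',np.hstack([cv2.resize(a,(400,400)),cv2.resize(b,(400,400))])[:,:,::-1])"
```

```text
pos [0.6464 0.1811 0.0839] yaw 89.97 shift [0.007 0.005 0.105] t 7.28 open 0.0594
turn [ 0.     0.001 -0.   ]
```

View pics/b1.png

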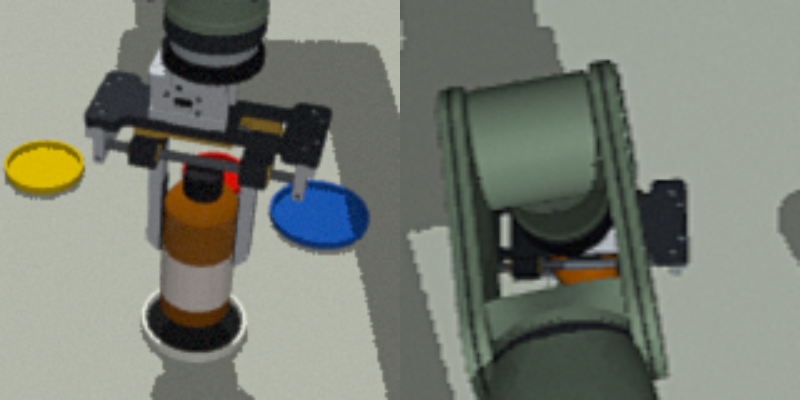

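The bottle is upright over the tray, centred left to right. Its base is at crop (195,315) inside the white rim at (194,323), about 20 mm up. I'll lower it now.

Call:
arm_command(
  motion="0 0 0.03 0 0 0 1; 0 0 0.06 0 0 0 1; 0 0 0.085 0 0 0 1; 0 0 0.1 0 0 0 1; 0 0 0.1 0 0 0 1; 0 0 0.1 0 0 0 1",
)

```text
time_s: 8.12
position: [0.6461, 0.1814, 0.0634]
tool_rot: [0.0, 0.0, 1.0, 0.0]
ft_force: [0.3, 0.4, -3.6]
opening: 0.0598
grip_force: 25.0
```

Call:
arm_command(
  motion="0 0 0.004 0 0 0 1; 0 0 0.008 0 0 0 1; 0 0 0.008 0 0 0 1",
)

```text
time_s: 8.5
position: [0.6462, 0.1814, 0.0633]
tool_rot: [0.0, 0.0, 1.0, -0.0]
ft_force: [-4.7, -0.7, 6.2]
opening: 0.0598
grip_force: 25.0
```

Call:
arm_command(
  motion="0 0 0.004 0 0 0 0.3; 0 0 0.004 0 0 0 0.2; 0 0 0.004 0 0 0 0; 0 0 0.004 0 0 0 0; 0 0 0.004 0 0 0 0; 0 0 -0.1 0 0 0 0; 0 0 -0.4 0 0 0 0; 0 0 -0.7 0 0 0 0; 0 0 -0.7 0 0 0 0",
)

```text
time_s: 9.62
position: [0.651, 0.1822, 0.2122]
tool_rot: [0.008, -0.0, 1.0, 0.001]
ft_force: [-0.0, 0.3, 0.6]
opening: 0.0942
grip_force: 0.0
```

```bash
python3 -c "
from h import *
go(.636,-.208,.098,90); a=eyes.camera('scene')[130:290,240:400]; b=eyes.camera('scene')[130:290,80:240]
cv2.imwrite('pics/b2.png',np.hstack([cv2.resize(a,(400,400)),cv2.resize(b,(400,400))])[:,:,::-1])"
```

```text
pos [0.651  0.1822 0.2122] yaw 90.0 shift [ 0.085 -1.952  0.565] t 9.62 open 0.0942
turn [0.002 0.011 0.   ]
```

View pics/b2.png

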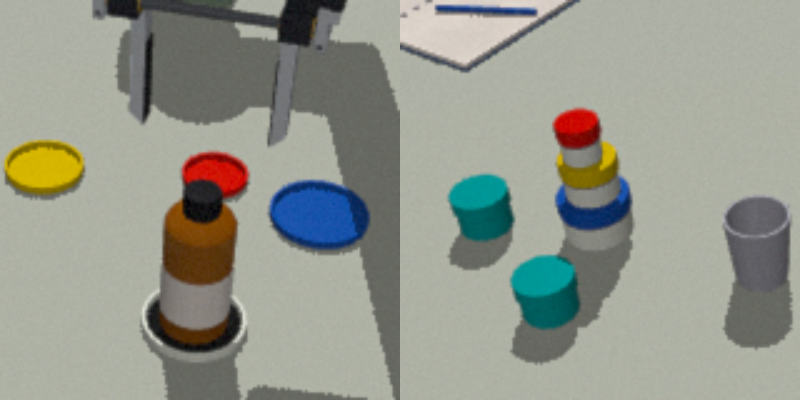

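The bottle stands centred and upright in the tray, base at crop (195,335), and the stack is undisturbed. Next is the red pot.

Call:
arm_command(
  motion="0 -0.3 -0.05 0 0 0 0; 0.04 -0.6 -0.05 0 0 0 0; 0.07 -0.9 -0.05 0 0 0 0; 0.07 -1 -0.05 0 0 0 0; 0.07 -1 -0.05 0 0 0 0",
)

```text
time_s: 10.35
position: [0.6312, -0.0195, 0.2104]
tool_rot: [-0.001, 0.001, 1.0, 0.001]
ft_force: [0.3, 0.6, -0.4]
opening: 0.094
grip_force: 0.0
```

Call:
arm_command(
  motion="0 -0.3 0 0 0 0 0; 0 -0.6 0 0 0 0 0; 0 -0.85 0 0 0 0 0; 0 -0.95 0 0 0 0 0; 0 -0.95 0 0 0 0 0; 0 -0.95 0 0 0 0 0",
)

```text
time_s: 11.1
position: [0.6323, -0.2061, 0.2116]
tool_rot: [-0.0, -0.001, 1.0, 0.001]
ft_force: [0.6, -0.2, 0.2]
opening: 0.0936
grip_force: 0.0
```

```bash
python3 -c "
from h import *
go(.636,-.208,.098,90)
i=eyes.camera_info('wrist'); im=eyes.camera('wrist'); cv2.imwrite('pics/w2.png',im[:,:,::-1]); np.savez('w2.npz',**i)
h=cv2.cvtColor(im,cv2.COLOR_RGB2HSV); m=((h[...,0]<4)|(h[...,0]>174))&(h[...,1]>130)&(h[...,2]>60)
k,l,st,c=cv2.connectedComponentsWithStats(m.astype(np.uint8)); print(st[1:][st[1:,4]>50],c[1:][st[1:,4]>50])
print(proj([[.636,-.208,.127]],i))"
```

```text
pos [ 0.6323 -0.2061  0.2116] yaw 90.13 shift [-0.019 -0.01   0.568] t 11.1 open 0.0936
turn [ 0.001 -0.     0.001]
[[ 253  193   46   47 1668]] [[275.93465228 216.66846523]]
[[275.57484129 217.44723811]]
```

View pics/w2.png

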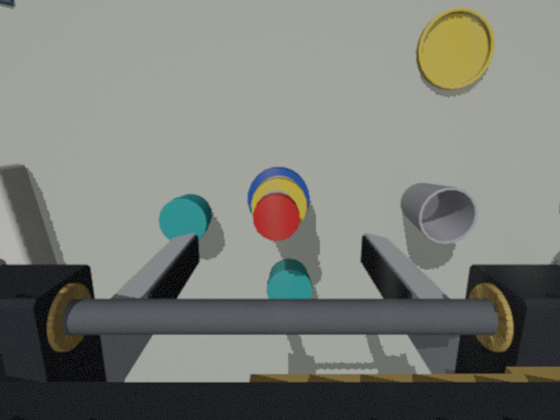

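The red lid is at (276,217), within 1 px of the prediction, and the turquoise pots at (185,218) and (290,283) are clear of the grasp. I'll grasp red.

Call:
arm_command(
  motion="-0.019 -0.01 0.2 0 0 0 0; -0.019 -0.01 0.4 0 0 0 0; -0.019 -0.01 0.52 0 0 0 0; -0.019 -0.01 0.568 0 0 0 0; -0.019 -0.01 0.568 0 0 0 0.3; -0.019 -0.01 0.568 0 0 0 0.5; -0.019 -0.01 0.568 0 0 0 0.53; -0.019 -0.01 0.568 0 0 0 0.6; -0.019 -0.01 0.568 0 0 0 0.7; -0.019 -0.01 0.568 0 0 0 1",
  grip_force=12,
)

```text
time_s: 12.4
position: [0.6357, -0.2107, 0.0984]
tool_rot: [0.0, 0.0, 1.0, 0.0]
ft_force: [-0.4, 0.4, -0.5]
opening: 0.04
grip_force: 12.0
```

Call:
arm_command(
  motion="0 0 -0.1 0 0 0 1; 0 0 -0.25 0 0 0 1; 0.1 0 -0.3 0 0 0 1; 0.25 0.1 -0.3 0 0 0 1; 0.4 0.25 -0.3 0 0 0 1; 0.55 0.45 -0.3 0 0 0 1; 0.7 0.65 -0.3 0 0 0 1; 0.85 0.85 -0.3 0 0 0 1; 0.95 0.95 -0.3 0 0 0 1; 0.98 1 -0.3 0 0 0 1",
)

```text
time_s: 13.65
position: [0.4395, -0.0098, 0.1595]
tool_rot: [0.001, -0.001, 1.0, -0.0]
ft_force: [0.6, -0.5, -0.8]
opening: 0.0396
grip_force: 12.0
```

Call:
arm_command(
  motion="0 0.2 0 0 0 0 1; 0 0.4 0.1 0 0 0 1; 0 0.6 0.2 0 0 0 1; 0 0.75 0.35 0 0 0 1; 0 0.81 0.45 0 0 0 1; 0 0.81 0.5 0 0 0 1; 0 0.81 0.5 0 0 0 1",
)

```text
time_s: 14.52
position: [0.4401, 0.1508, 0.0581]
tool_rot: [-0.0, 0.0, 1.0, -0.0]
ft_force: [-0.0, 0.4, 0.1]
opening: 0.0397
grip_force: 12.0
```

```bash
python3 -c "
from h import *
go(.4392,.1547,.0144,90); print(r.sense()['ft_force'])"
```

```text
pos [0.4401 0.1508 0.0581] yaw 89.96 shift [0.004 0.02  0.219] t 14.53 open 0.0397
turn [-0. -0. -0.]
[-0.01597616  0.3549199   0.12817219]
```

Call:
arm_command(
  motion="0.003 0.02 0.05 0 0 0 1; 0.003 0.02 0.1 0 0 0 1; 0.003 0.02 0.12 0 0 0 1; 0.003 0.02 0.12 0 0 0 1",
)

```text
time_s: 15.02
position: [0.4388, 0.1552, 0.0338]
tool_rot: [-0.0, 0.0, 1.0, -0.0]
ft_force: [0.6, -1.0, -0.0]
opening: 0.0399
grip_force: 12.0
```

```bash
python3 -c "
from h import *
go(.4392,.1547,.0144,90); a=eyes.camera('scene')[140:240,270:400]; i=eyes.camera_info('wrist'); b=eyes.camera('wrist')[100:310,180:390]; print(proj([[.4392,.1547,.009]],i)-[180,100])
cv2.imwrite('pics/b3.png',np.hstack([cv2.resize(a,(455,350)),cv2.resize(b,(340,350))])[:,:,::-1])"
```

```text
pos [0.4388 0.1552 0.0338] yaw 89.98 shift [-0.002 -0.002  0.097] t 15.03 open 0.0399
turn [-0.    -0.001 -0.   ]
[[ 96.80822203 135.10091169]]
```

View pics/b3.png

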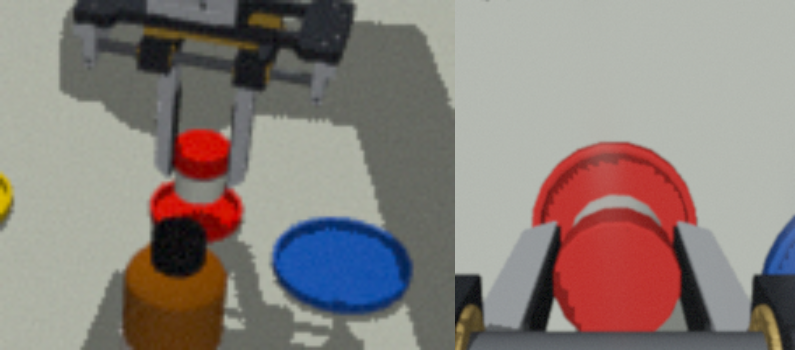

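The red pot is upright and centred over the red holder, which is at (197,210) in the left half and (615,220) in the right half. I'll lower it.

Call:
arm_command(
  motion="0 0 0.03 0 0 0 1; 0 0 0.06 0 0 0 1; 0 0 0.085 0 0 0 1; 0 0 0.095 0 0 0 1; 0 0 0.1 0 0 0 1; 0 0 0.1 0 0 0 1",
)

```text
time_s: 15.88
position: [0.4394, 0.1554, 0.0144]
tool_rot: [0.0, 0.0, 1.0, 0.0]
ft_force: [-0.1, -0.0, -1.0]
opening: 0.04
grip_force: 12.0
```

Call:
arm_command(
  motion="0 0 0.004 0 0 0 1; 0 0 0.008 0 0 0 1; 0 0 0.008 0 0 0 1",
)

```text
time_s: 16.25
position: [0.4396, 0.1554, 0.0142]
tool_rot: [0.0, -0.0, 1.0, -0.0]
ft_force: [-3.4, -1.9, 11.4]
opening: 0.0397
grip_force: 12.0
```

Call:
arm_command(
  motion="0 0 0.004 0 0 0 0.55; 0 0 0.002 0 0 0 0.4; 0 0 0 0 0 0 0.2; 0 0 0 0 0 0 0; 0 0 0 0 0 0 0; 0 0 -0.2 0 0 0 0; 0 0 -0.5 0 0 0 0; 0 -0.2 -0.75 0 0 0 0; 0 -0.4 -0.75 0 0 0 0; 0 -0.6 -0.75 0 0 0 0",
)

```text
time_s: 17.5
position: [0.4398, 0.0342, 0.1639]
tool_rot: [0.001, -0.0, 1.0, -0.0]
ft_force: [1.0, 0.6, -0.3]
opening: 0.0938
grip_force: 0.0
```

```bash
cat > c.py <<'E'
# checks: where the scene camera sees a colour blob against the prediction for a pot standing at given place
from h import *
import sys
im=eyes.camera('scene'); h=cv2.cvtColor(im,cv2.COLOR_RGB2HSV); i=eyes.camera_info('scene')
cv2.imwrite(f'pics/{sys.argv[1]}.png',im[:,:,::-1])
s=(h[...,1]>130)&(h[...,2]>60); H=h[...,0]
for c,m in dict(red=(H<4)|(H>174),yellow=(H>20)&(H<33),blue=(H>105)&(H<118)).items():
    k,l,st,ce=cv2.connectedComponentsWithStats((m&s).astype(np.uint8)); print(c,[(st[j,:4].tolist(),int(st[j,4])) for j in range(1,k) if st[j,4]>60])
for n,(x,y,z,ra,a,b) in dict(red=(.4392,.1547,.003,.02,.023,.04),yellow_stack=(.636,-.208,.045,.027,.025,.042),yellow_h=(.4781,-.015,.003,.027,.025,.042),blue_stack=(.636,-.208,0,.034,.028,.045),blue_h=(.4693,.2649,.003,.034,.028,.045)).items():
    print("pred lid",n,cv2.boundingRect(proj(np.r_[circ(x,y,z+a,ra),circ(x,y,z+b,ra)],i).astype(np.float32)))
E
python3 c.py s2; python3 -c "
from h import *
go(.636,-.208,.056,90)"
```

```text
red [([313, 184, 26, 25], 331)]
yellow [([143, 186, 24, 19], 382), ([242, 186, 32, 22], 552)]
blue [([409, 0, 9, 23], 110), ([95, 132, 39, 4], 72), ([143, 201, 29, 21], 262), ([348, 202, 40, 28], 852), ([524, 323, 36, 66], 1273)]
pred lid red (318, 181, 17, 17)
pred lid yellow_stack (141, 184, 26, 22)
pred lid yellow_h (246, 176, 23, 19)
pred lid blue_stack (141, 197, 32, 25)
pred lid blue_h (354, 191, 31, 25)
pos [0.4396 0.0303 0.1634] yaw 89.87 shift [-0.984 -1.187  0.543] t 17.55 open 0.0938
turn [-0.003  0.001 -0.001]
```

Call:
arm_command(
  motion="-0.2 -0.2 0 0 0 0 0; -0.4 -0.4 0 0 0 0 0; -0.6 -0.6 0 0 0 0 0; -0.8 -0.8 0 0 0 0 0; -0.95 -0.95 0 0 0 0 0; -0.98 -1 0 0 0 0 0; -0.98 -1 0 0 0 0 0",
)

```text
time_s: 18.42
position: [0.6345, -0.1645, 0.1619]
tool_rot: [-0.001, 0.0, 1.0, 0.0]
ft_force: [0.7, 0.5, -0.1]
opening: 0.094
grip_force: 0.0
```

```bash
python3 -c "
from h import *
go(.636,-.208,.056,90)
i=eyes.camera_info('wrist'); im=eyes.camera('wrist')
h=cv2.cvtColor(im,cv2.COLOR_RGB2HSV)
for c,lo,hi,z in(('y',20,33,.087),('b',105,118,.045)):
  m=(h[...,0]>lo)&(h[...,0]<hi)&(h[...,1]>130)&(h[...,2]>60)
  k,l,st,ce=cv2.connectedComponentsWithStats(m.astype(np.uint8)); print(c,[(st[j],ce[j].round(1)) for j in range(1,k) if st[j,4]>200],proj([[.636,-.208,z]],i))"
```

```text
pos [ 0.6345 -0.1645  0.1619] yaw 89.96 shift [-0.009 -0.218  0.529] t 18.43 open 0.094
turn [ 0.001 -0.001 -0.   ]
y [(array([ 396,    0,   87,   80, 5620], dtype=int32), array([437.5,  36.5])), (array([ 195,  183,   66,   66, 3359], dtype=int32), array([228.1, 215.4])), (array([483, 313,  27,  39, 260], dtype=int32), array([498.7, 336.3])), (array([498, 366,  62,  16, 344], dtype=int32), array([528. , 374.5]))] [[223.9273795 218.0235926]]
b [(array([200, 171,  69,  60, 749], dtype=int32), array([242.5, 186.8]))] [[231.34602971 206.52070428]]
```

View pics/s2.png

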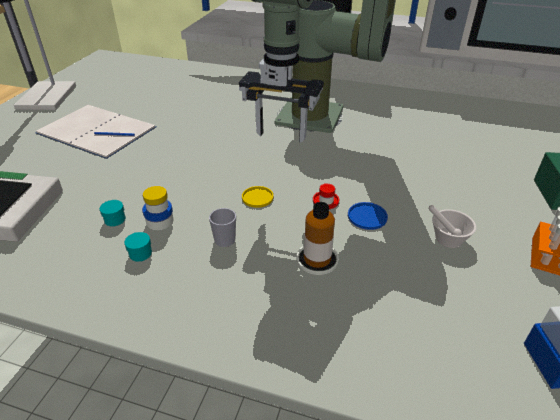

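The picture shows the red pot upright in the red holder at (327,196). The yellow and blue pots still stand at (156,207). Now I'll grasp yellow.

Call:
arm_command(
  motion="-0.008 -0.1 0 0 0 0 0; -0.008 -0.2 0.1 0 0 0 0; -0.008 -0.213 0.2 0 0 0 0; -0.008 -0.213 0.35 0 0 0 0; -0.008 -0.213 0.48 0 0 0 0; -0.008 -0.213 0.529 0 0 0 0; -0.008 -0.213 0.529 0 0 0 0.2; -0.008 -0.213 0.529 0 0 0 0.38; -0.008 -0.213 0.529 0 0 0 0.42; -0.008 -0.213 0.529 0 0 0 0.6",
  grip_force=15,
)

```text
time_s: 19.73
position: [0.6374, -0.2075, 0.0579]
tool_rot: [0.001, -0.0, 1.0, -0.0]
ft_force: [0.9, -0.0, 0.4]
opening: 0.0575
grip_force: 0.0
```

Call:
arm_command(
  motion="0 0 0 0 0 0 1; 0 0 0 0 0 0 1; 0 0 0 0 0 0 1",
)

```text
time_s: 20.1
position: [0.6372, -0.2074, 0.0577]
tool_rot: [0.001, 0.0, 1.0, -0.0]
ft_force: [-0.9, 1.1, 4.3]
opening: 0.0534
grip_force: 15.0
```

Call:
arm_command(
  motion="0 0 -0.1 0 0 0 1; 0 0 -0.25 0 0 0 1; 0.1 0 -0.4 0 0 0 1; 0.25 0.15 -0.4 0 0 0 1; 0.4 0.35 -0.4 0 0 0 1; 0.55 0.55 -0.4 0 0 0 1; 0.7 0.75 -0.3 0 0 0 1; 0.795 0.9 -0.2 0 0 0 1; 0.795 0.963 -0.1 0 0 0 1; 0.795 0.963 0 0 0 0 1",
)

```text
time_s: 21.35
position: [0.4776, -0.0137, 0.0571]
tool_rot: [0.0, -0.001, 1.0, -0.0]
ft_force: [0.1, 0.0, -1.4]
opening: 0.0538
grip_force: 15.0
```

```bash
python3 -c "
from h import *
go(.4781,-.015,.0157,90); a=eyes.camera('scene')[140:240,200:330]; i=eyes.camera_info('wrist'); b=eyes.camera('wrist')[100:310,180:390]
cv2.imwrite('pics/b4.png',np.hstack([cv2.resize(a,(455,350)),cv2.resize(b,(340,350))])[:,:,::-1])"
```

```text
pos [ 0.4776 -0.0137  0.0571] yaw 90.1 shift [-0.002 -0.007  0.207] t 21.35 open 0.0538
turn [-0.     0.001  0.001]
```

View pics/b4.png

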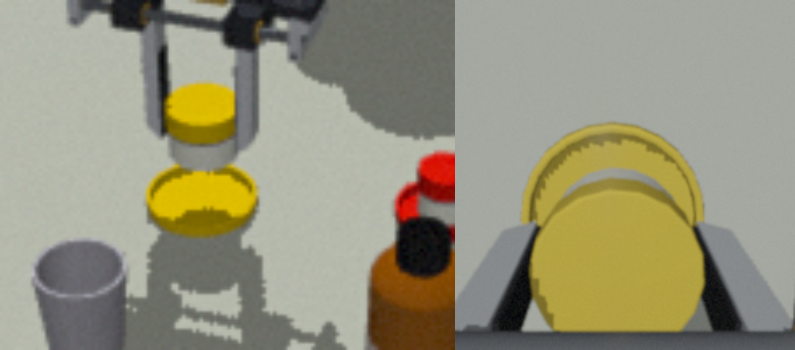

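The yellow pot is upright and centred above the yellow holder, which is at (201,198) in the left half and (613,215) in the right half. Lowering.

Call:
arm_command(
  motion="0 -0.005 0.05 0 0 0 1; 0 -0.005 0.1 0 0 0 1; 0 -0.005 0.15 0 0 0 1; 0 -0.005 0.185 0 0 0 1; 0 -0.005 0.2 0 0 0 1; 0 -0.005 0.203 0 0 0 1; 0 -0.005 0.203 0 0 0 1",
)

```text
time_s: 22.32
position: [0.478, -0.0157, 0.0164]
tool_rot: [0.0, 0.0, 1.0, -0.0]
ft_force: [-0.2, -0.2, -0.8]
opening: 0.0536
grip_force: 15.0
```

Call:
arm_command(
  motion="0 0 0.004 0 0 0 1; 0 0 0.008 0 0 0 1; 0 0 0.008 0 0 0 1",
)

```text
time_s: 22.7
position: [0.4781, -0.0157, 0.0156]
tool_rot: [0.0, -0.0, 1.0, -0.0]
ft_force: [-2.4, 0.2, 6.8]
opening: 0.0538
grip_force: 15.0
```

Contact. Release and go up toward the blue pot.

Call:
arm_command(
  motion="0 0 0.004 0 0 0 0.4; 0 0 0.002 0 0 0 0.2; 0 0 0 0 0 0 0; 0 0 0 0 0 0 0; 0 0 0 0 0 0 0; 0 0 -0.2 0 0 0 0; 0 0 -0.4 0 0 0 0; -0.1 -0.1 -0.6 0 0 0 0; -0.3 -0.3 -0.7 0 0 0 0; -0.5 -0.5 -0.7 0 0 0 0",
)

```text
time_s: 23.95
position: [0.5806, -0.1171, 0.1579]
tool_rot: [0.003, -0.0, 1.0, -0.001]
ft_force: [0.6, -0.0, 0.5]
opening: 0.0942
grip_force: 0.0
```

```bash
python3 c.py s3|head -5; python3 -c "
from h import *
go(.6365,-.2075,.013,90)"
```

```text
red [([313, 184, 26, 25], 331)]
yellow [([242, 177, 32, 31], 577)]
blue [([409, 0, 9, 23], 109), ([95, 132, 39, 4], 72), ([143, 199, 29, 23], 534), ([348, 202, 40, 28], 848), ([525, 323, 35, 66], 1274)]
pred lid red (318, 181, 17, 17)
pred lid yellow_stack (141, 184, 26, 22)
pos [ 0.5844 -0.1228  0.156 ] yaw 89.84 shift [-0.256 -0.419  0.72 ] t 24.0 open 0.0938
turn [-0.004  0.005 -0.002]
```

View pics/s3.png

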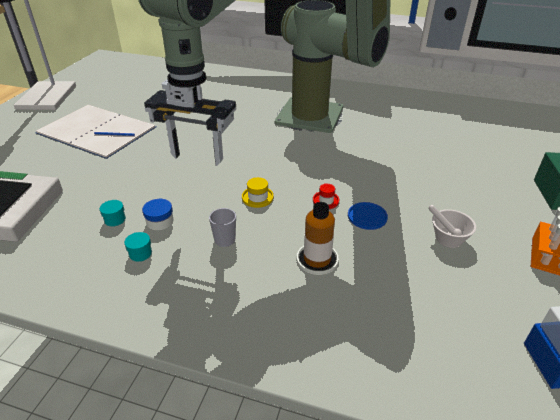

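Yellow stands in the yellow holder at (258,192). The blue pot is at (158,214), where predicted, and nothing else has moved.

Call:
arm_command(
  motion="-0.15 -0.25 0 0 0 0 0; -0.29 -0.455 0.1 0 0 0 0; -0.29 -0.455 0.3 0 0 0 0; -0.29 -0.455 0.3 0 0 0 0; -0.29 -0.455 0.3 0 0 0 0",
)

```text
time_s: 24.62
position: [0.6358, -0.2062, 0.0953]
tool_rot: [0.0, -0.0, 1.0, -0.0]
ft_force: [-0.6, -0.1, 0.1]
opening: 0.0941
grip_force: 0.0
```

```bash
python3 -c "
from h import *
go(.6365,-.2075,.013,90)
i=eyes.camera_info('wrist'); im=eyes.camera('wrist'); h=cv2.cvtColor(im,cv2.COLOR_RGB2HSV); m=(h[...,0]>105)&(h[...,0]<118)&(h[...,1]>130)&(h[...,2]>60)
k,l,st,ce=cv2.connectedComponentsWithStats(m.astype(np.uint8)); j=1+np.argmax(st[1:,4]); m=l==j; print(st[j],ce[j])
v=[(m,m&False,i,(st[j,0]-15,st[j,1]-15,st[j,0]+st[j,2]+15,st[j,1]+st[j,3]+15))]
print(fit(v,[(.034,.028,.045)],[.6365,-.2075,0],2))"
```

```text
pos [ 0.6358 -0.2062  0.0953] yaw 90.03 shift [-0.003 -0.006  0.412] t 24.62 open 0.0941
turn [-0.  0.  0.]
[ 233  179   91   90 6299] [278.06159708 223.40498492]
(array([ 0.63794182, -0.20623763]), np.float64(0.05947768808952969))
```

Call:
arm_command(
  motion="-0.006 -0.002 0.15 0 0 0 0; -0.006 -0.002 0.28 0 0 0 0; -0.006 -0.002 0.37 0 0 0 0; -0.006 -0.002 0.41 0 0 0 0; -0.006 -0.002 0.41 0 0 0 0; -0.006 -0.002 0.41 0 0 0 0.2; -0.006 -0.002 0.41 0 0 0 0.35; -0.006 -0.002 0.41 0 0 0 1; -0.006 -0.002 0.41 0 0 0 1; -0.006 -0.002 0.41 0 0 0 1",
  grip_force=18,
)

```text
time_s: 25.92
position: [0.6374, -0.2073, 0.0133]
tool_rot: [0.0, 0.0, 1.0, -0.0]
ft_force: [-0.2, -0.7, 3.8]
opening: 0.0676
grip_force: 18.0
```

Call:
arm_command(
  motion="0 0 -0.1 0 0 0 1; 0 0 -0.25 0 0 0 1; 0.05 0 -0.4 0 0 0 1; 0.2 0.1 -0.55 0 0 0 1; 0.35 0.25 -0.6 0 0 0 1; 0.5 0.45 -0.6 0 0 0 1; 0.65 0.65 -0.6 0 0 0 1; 0.8 0.85 -0.6 0 0 0 1; 0.84 1 -0.6 0 0 0 1; 0.84 1 -0.6 0 0 0 1",
)

```text
time_s: 27.18
position: [0.4679, -0.0054, 0.1331]
tool_rot: [0.0, -0.002, 1.0, 0.0]
ft_force: [0.5, 0.3, -2.4]
opening: 0.0679
grip_force: 18.0
```

Call:
arm_command(
  motion="0 0.2 0 0 0 0 1; 0 0.4 0 0 0 0 1; 0 0.6 0 0 0 0 1; 0 0.8 0 0 0 0 1; 0 0.95 0 0 0 0 1; 0 1 0 0 0 0 1; 0 1 0 0 0 0 1",
)

```text
time_s: 28.05
position: [0.4695, 0.1924, 0.1328]
tool_rot: [0.0, -0.0, 1.0, -0.0]
ft_force: [-0.6, -0.9, -2.9]
opening: 0.0677
grip_force: 18.0
```

Call:
arm_command(
  motion="0 0.15 0 0 0 0 1; 0 0.3 0.1 0 0 0 1; 0 0.36 0.2 0 0 0 1; 0 0.36 0.3 0 0 0 1; 0 0.36 0.4 0 0 0 1; 0 0.36 0.4 0 0 0 1; 0 0.36 0.4 0 0 0 1",
)

```text
time_s: 28.92
position: [0.4699, 0.2643, 0.0534]
tool_rot: [0.001, 0.001, 1.0, 0.0]
ft_force: [0.2, -1.2, -2.0]
opening: 0.0676
grip_force: 18.0
```

```bash
python3 -c "
from h import *
go(.4693,.2649,.0163,90); a=eyes.camera('scene')[140:240,300:430]; i=eyes.camera_info('wrist'); b=eyes.camera('wrist')[100:310,180:390]
cv2.imwrite('pics/b5.png',np.hstack([cv2.resize(a,(455,350)),cv2.resize(b,(340,350))])[:,:,::-1])"
```

```text
pos [0.4699 0.2643 0.0534] yaw 89.92 shift [0.003 0.003 0.185] t 28.93 open 0.0676
turn [ 0.     0.001 -0.001]
```

View pics/b5.png

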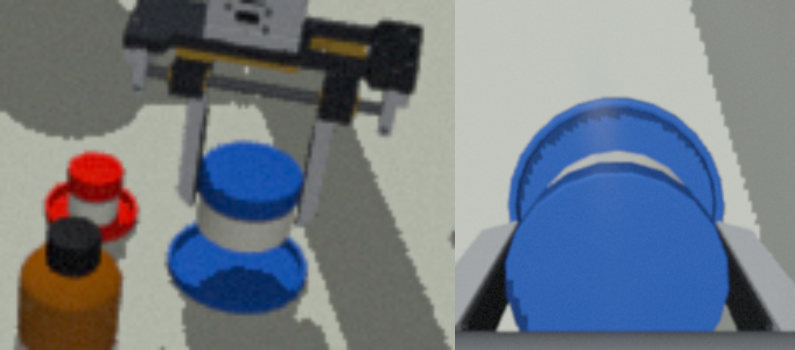

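The blue pot is upright and centred above the blue holder, which is at (237,265) in the left half and (616,205) in the right half. Lowering.

Call:
arm_command(
  motion="0.003 0.003 0.05 0 0 0 1; 0.003 0.003 0.1 0 0 0 1; 0.003 0.003 0.14 0 0 0 1; 0.003 0.003 0.165 0 0 0 1; 0.003 0.003 0.18 0 0 0 1; 0.003 0.003 0.183 0 0 0 1; 0.003 0.003 0.183 0 0 0 1",
)

```text
time_s: 29.9
position: [0.4686, 0.2657, 0.0162]
tool_rot: [0.0, 0.0, 1.0, 0.0]
ft_force: [1.1, 0.9, -1.1]
opening: 0.0678
grip_force: 18.0
```

Call:
arm_command(
  motion="0 0 0.004 0 0 0 1; 0 0 0.006 0 0 0 1; 0 0 0.006 0 0 0 1",
)

```text
time_s: 30.28
position: [0.4687, 0.2657, 0.0162]
tool_rot: [0.0, -0.0, 1.0, 0.0]
ft_force: [-3.4, -1.2, 6.7]
opening: 0.0675
grip_force: 18.0
```

Call:
arm_command(
  motion="0 0 0.004 0 0 0 0.25; 0 0 0.002 0 0 0 0.15; 0 0 0 0 0 0 0; 0 0 0 0 0 0 0; 0 0 0 0 0 0 0; 0 0 -0.15 0 0 0 0; 0 0 -0.4 0 0 0 0; 0.1 0 -0.8 0 0 0 0; 0.1 0 -0.95 0 0 0 0; 0.1 0 -0.95 0 0 0 0",
)

```text
time_s: 31.52
position: [0.4514, 0.267, 0.2104]
tool_rot: [0.005, -0.0, 1.0, 0.002]
ft_force: [0.7, -0.2, 0.2]
opening: 0.0939
grip_force: 0.0
```

Call:
arm_command(
  motion="0 0 0 0 0 0 0; 0 0 0 0 0 0 0; 0 0 0 0 0 0 0",
)

```text
time_s: 31.9
position: [0.4475, 0.2651, 0.203]
tool_rot: [-0.002, 0.0, 1.0, -0.001]
ft_force: [0.2, -0.1, -0.9]
opening: 0.094
grip_force: 0.0
```

```bash
python3 c.py s4; 
```

```text
red [([313, 184, 26, 25], 333)]
yellow [([355, 85, 36, 6], 76), ([242, 177, 32, 31], 576)]
blue [([95, 132, 39, 4], 71), ([348, 193, 40, 37], 855), ([525, 323, 35, 66], 1257)]
pred lid red (318, 181, 17, 17)
pred lid yellow_stack (141, 184, 26, 22)
pred lid yellow_h (246, 176, 23, 19)
pred lid blue_stack (141, 197, 32, 25)
pred lid blue_h (354, 191, 31, 25)
```

View pics/s4.png

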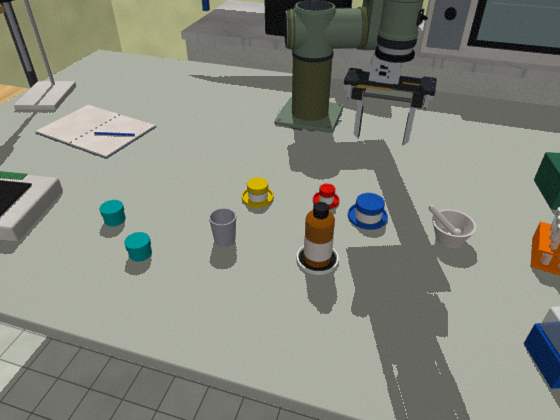

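Everything stands in place: bottle (318,240), red (327,196), yellow (258,192), blue (369,210). The beaker (223,228) and mortar (454,229) are unmoved, so I'm handing in.

```bash
python3 -c "
from bench import workorder
print(workorder.job_done())"
```

```text
the job is handed in; nothing more can be done
None
```

The bottle stands in the white tray and the red, yellow and blue pots stand upright in their own holders, with the beaker and mortar unmoved in the final picture; I handed the job in at about 32 s, and no verdict was returned.

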